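Put the charged battery into the examination lamp

ROBOT

A 6-joint arm with a two-finger parallel gripper is mounted at the origin on the work surface. World frame = base frame: x ahead of the robot, y to its left, z up, the work surface at z = 0. Lengths are in m, angles in rad, forces in N, time in s.
With the tool pointing down it reaches from about 0.25 to 0.725 m from the base axis. Payload 4 kg.
Tool frame: the origin (TCP) lies on the centre line of the jaws, within the pads' length; the fingertips stand ahead of it and the grasp point (between the pads) lies 11 mm behind it (bot.tip_extent is the z of the fingertips in the tool frame, in m); z points along the fingers, y is the direction in which the jaws open and shut (so a half turn about z gives the same grasp; the last joint's range is limited). The gripper opens to 85 mm and grips with 20 to 120 N. Pads are 22 mm wide; open, the fingers measure 114 mm over their backs; the gripper's body (76 mm by 85 mm) begins 54 mm behind the grasp point. The pads swing forward as they close: fully open they stand 13 mm farther back than shut.
Start: joints at [-1.246, 0.241, 0.005, 1.335, 0, 1.571], TCP at [0.16, -0.474, 0.239] pointing down, gripper open.
Joint ranges: [-2.72, 2.72], [-1.05, 1.87], [-1.09, 1.28], [-1.99, 2.15], [-1.42, 1.44], [-3.14, 3.14]. Speed limits (rad/s): [2.79, 2.79, 3.14, 3.14, 3.14, 3.14].

INTERFACE

Orientations are given as a unit quaternion [x, y, z, w].
In Python, from workcell import bot gives the robot as it stands.
- The arm moves only by the shell command python3 -m jog 'ROWS'. ROWS is JSON, a list that holds one entry, the list of rows, each a list of 7 numbers: the shift along the world's x, y, z in m, then the turn, a rotation vector about the world's x, y, z in degrees, then the closure in counts, from 0 (fully open) to 255 (shut). In form: [[[tx, ty, tz, ax, ay, az, fingers], ...]]. A call has 1 to 10 rows; each row is the pose to reach, as a shift and turn from the pose commanded when the call began; what a row does not reach only later rows make up. A row lasts 1/12 s, in which the tool goes at most 41.7 mm and 7.16 degrees, less where a joint would pass 70% of its speed; a pose out of reach is approached as far as the arm can. A call with a gripper value outside its range is refused whole. The fingers move at their own pace and stop on an object; the grip force is fixed at half the most. Time passes only in rows, so rows that repeat a pose let the fingers close. It gives the time, the measured TCP pose, the force and the opening at its end, in the units of the state.
- bot.get_obs(): the state, without advancing time (a new reading comes with each control period).
- bot.camera(name): name is "scene" or "side" or "wrist"; returns the picture (480x640x3 uint8, blue, green, red); there is no depth.
- bot.camera_model(name): a dict with "K" (3x3 intrinsics, pixels), "T" (4x4, takes a point from camera to world coordinates). Camera axes: x right, y down, z forward; pixel columns grow to the right and rows downward; lengths in m; the calibration is good to about 2 mm. A picture is of the moment at which its call begins: read the wrist's pose just before it. camera_model takes no time and is no camera call; for the wrist camera it gives the pose at the moment of the call.
- bot.job_done(): hands the job in, once; it reports no verdict.
The state is a dict: "clock": time; "joint_pos": joint angles; "joint_vel": joint speeds; "tau": joint torques, N m; "eef_pos": TCP position; "tool_rot": TCP orientation; "ft_force": force on the tool from outside, world axes, zero at the start; "ft_torque": the same for the moment, N m; "grip_width": finger opening in m.
Only numpy, scipy, OpenCV 4.12 (cv2) and the standard library are available. Lean on these libraries where they do the work, as an engineer would, in place of code of your own. Each camera call takes 0.05 s, during which the arm holds its last target. There are 200 camera calls.

TASK

The exhibit lamp needs its charged battery pack, which sits latched on the charger. Squeeze the pack's two side buttons to free its catches, slide it straight back off the charger's rails and start it in the same rails on the lamp; then let go of the buttons and push it fully home until both catches click over, and leave it there. Do it gently: never force the pack against either holder with more than 55 N (5.5 kg), and leave the other things on the table where they are.

Things in the scene. Friction and masses are not known exactly. Their poses are not given: they have to be found in the camera images.
- charger: Fixed flat housing, 166x92 mm, deck 30 mm above table, no lamp head. Origin: on table under home pack's middle; +x = way the pack slides in. On the deck: apron x -70 to -32, flared mouth -32 to -20 (guides +-3 mm off centre), dovetail rails -20 to 40, 9.5 mm high, 62 wide over all; a 5 mm steel pin stands 6.5 mm up from each rail at x 15; sprung terminals press the pack's front back over its last 6 mm (8 to 14 N); end stop at x 46. Home pack's origin: (0, 0, 30 mm).
- lamp: Fixed exhibit lamp, 228x92 mm base with a round 115 mm light head in a yoke at its far end (x 90 to 155 mm, up to 160 mm above the table). Its pack holder is the same as the charger's: origin on the table under the home pack's middle, +x = sliding-in direction, deck 30 mm high, same apron, mouth, rails, pins, sprung terminals and end stop (1.5 mm of end play). Home: pack origin at (0, 0, 30 mm).
- pack: Loose black battery pack, 0.3 to 0.5 kg. Origin: middle of the underside of its dovetail foot (76 long, 42 wide, 10 mm high); +x = front, goes in first. Case above: x -45 to 45, 49 mm wide, z 10.5 to 56. Rear end (-x) flat. 1 mm play a side in the rails; the foot leaves the rails 58 mm back from home. A steel catch each side (z 11 to 15.5, wedge-fronted) rides over the pins in the last 16 mm and snaps out behind them at home.
- pack_grip (a point): Point midway between the two ribbed side buttons: x -4, z 36 mm in the pack's frame. Each button is 24 mm long (x), 26 mm tall (z 20 to 46) and stands 6 mm proud of the case: 61 mm over both at rest, 50 mm with both pressed in. They need about 5 N each; a 30 to 40 N grip presses both right in and carries the pack level. Keep fingers above z 18 in the pack's frame to clear rails and pins.
- pack_front (a point): Middle of the pack's flat front face, the end that goes in first: x 45, z 33 mm in the pack's frame; in a holder's frame it lies at x 44 to 45 mm when home and latched.
- catch_l (a joint): Left (+y of the pack) button with its catch: 0 m = sprung out (latched if home), 0.0055 m = fully pressed; it frees the pin from about 0.0042 m. Spring 1.7 N at rest to 4.5 N fully in. Sliding the pack in with the buttons free takes about 6 to 14 N as the wedges ride over the pins, less for a while, then 14 to 20 N against the holder's sprung terminals until both snap out behind the pins (the click).
- catch_r (a joint): Right (-y of the pack) button with its catch, same as the left one: 0 m = sprung out, 0.0055 m = fully pressed.
- powder_jar: Bystander: amber jar, 54 mm across, 55 mm tall, standing between the two holders; origin under it.
- tape_roll: Bystander: orange roll of tape lying flat, 66 mm across, 19 mm high, between the two holders; origin under it.
- dust_brush: Bystander: fingerprint brush about 170 mm long lying in front of the robot, between the holders; origin under its middle.
- water_bottle: Bystander: clear bottle, 66 mm across, 210 mm tall, beyond the jar; origin under it.
- loupe: Bystander: black magnifier, 46 mm across, 36 mm tall, on the robot's right; origin under it.
- sample_pot: Bystander: white pot, 32 mm across, 50 mm tall, on the robot's left; origin under it.
There are look-alikes about, which are no part of the job. What is shaped like the pack but purple or yellow is not meant.

How it is judged:
By the outcome, as a careful person would: the job done as asked, in the order asked, and still so for the second after the job is handed in, with the robot touching nothing.
It also fails if it takes over 58 s, if anything falls off the work surface, if the arm or the gripper's body presses on something with over 40 N, if the wrist force passes 120 N, or if a joint passes its speed limit or range.

## Working session

There is one attempt and no reset: what is moved stays moved. The work goes in short steps, Python scripts to look and compute and a shell command to move; the robot and the scene stay as the last step left them, time stands still between calls to the robot, and variables do not carry over. Pictures are saved under pics/ and viewed, about 8 in all and at most 12, crops included, and the job is handed in when it is done.

```bash
mkdir -p pics; ls; python3 - <<'E'
from workcell import bot
import cv2,numpy as np
np.set_printoptions(precision=4,suppress=True)
o=bot.get_obs();print(o, bot.tip_extent)
for n in("scene","side"):
    cv2.imwrite(f"pics/{n}0.png",bot.camera(n)); m=bot.camera_model(n);print(n,m)
E
```

```text
pics
{'clock': 0.0, 'joint_pos': array([-1.246 ,  0.2414,  0.0037,  1.3352, -0.    ,  1.5708]), 'joint_vel': array([-0.0004, -0.0012,  0.0007,  0.0016,  0.0015,  0.0002]), 'tau': array([ -0.0009, -37.2319,  25.2408,   0.0168,  -0.0001,   0.    ]), 'eef_pos': array([ 0.1593, -0.4733,  0.2384]), 'tool_rot': array([ 0.9868,  0.1617, -0.0002, -0.001 ]), 'ft_force': array([ 0.2005, -0.5095,  0.6319]), 'ft_torque': array([-0.0018,  0.0081,  0.0577]), 'grip_width': 0.08535822347402652} 0.008
scene {'K': array([[597.4567,   0.    , 316.9554],
       [  0.    , 597.4567, 245.886 ],
       [  0.    ,   0.    ,   1.    ]]), 'T': array([[-0.2638,  0.8172, -0.5124,  1.1807],
       [ 0.9645,  0.2171, -0.1503,  0.1755],
       [-0.0115, -0.5339, -0.8455,  1.1737],
       [ 0.    ,  0.    ,  0.    ,  1.    ]])}
side {'K': array([[579.7415,   0.    , 320.4842],
       [  0.    , 579.7415, 227.7101],
       [  0.    ,   0.    ,   1.    ]]), 'T': array([[ 0.9994,  0.0106,  0.0341,  0.4703],
       [-0.0247, -0.4852,  0.8741, -1.3442],
       [ 0.0258, -0.8743, -0.4846,  0.8254],
       [ 0.    ,  0.    ,  0.    ,  1.    ]])}
```

View pics/scene0.png

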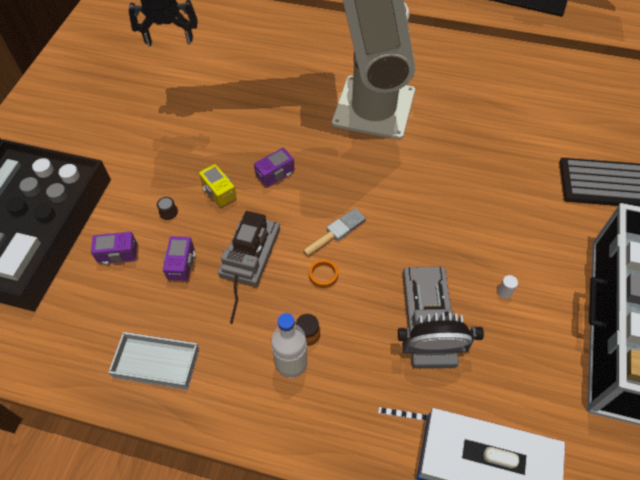

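View pics/side0.png

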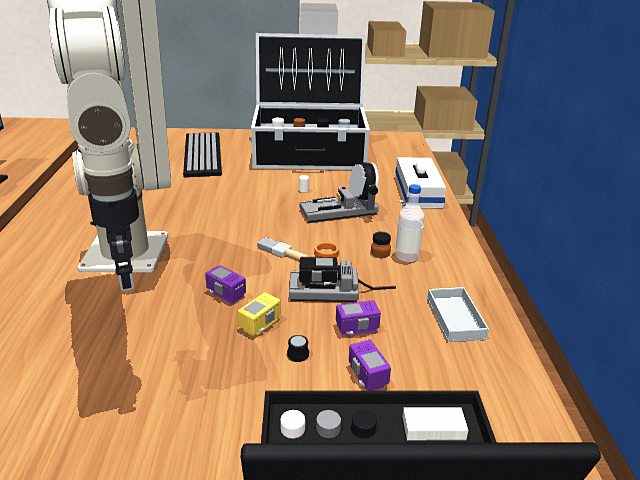

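The black pack on the charger is at scene (250,232) and side (320,268). The lamp is at scene (430,310). The look-alikes are purple at scene (274,167), (115,247) and (179,258), and yellow at (217,185). I choose the black one and will check it in a close crop.

```bash
cat > h.py <<'E'
import numpy as np,cv2
from workcell import bot
np.set_printoptions(precision=4,suppress=True)
def ray(m,p):
    K,T=m["K"],m["T"]; d=T[:3,:3]@np.linalg.solve(K,[p[0],p[1],1.]); return T[:3,3],d
def onz(m,p,z):
    c,d=ray(m,p); return c+d*(z-c[2])/d[2]
def proj(m,P):
    q=np.linalg.inv(m["T"])@np.append(P,1); q=m["K"]@q[:3]; return q[:2]/q[2]
E
python3 - <<'E'
from h import *
m=bot.camera_model("scene")
for n,p,z in [("pack",(250,232),.06),("lampdeck",(430,290),.03),("loupe",(167,208),.018),("packtopfront?",(247,240),.086)]:print(n,onz(m,p,z))
w=bot.camera_model("wrist");o=bot.get_obs();print(w,o["eef_pos"])
I=cv2.imread("pics/scene0.png");S=cv2.imread("pics/side0.png")
a=cv2.resize(I[205:290,210:290],(400,425),interpolation=3);b=cv2.resize(I[260:370,390:490],(386,425),interpolation=3)
cv2.imwrite("pics/c1.png",np.hstack([a,b]))
E
```

```text
pack [ 0.5088 -0.1772  0.06  ]
lampdeck [0.5335 0.2377 0.03  ]
loupe [ 0.469  -0.4049  0.018 ]
packtopfront? [ 0.5459 -0.1685  0.086 ]
{'K': array([[422.5002,   0.    , 310.8126],
       [  0.    , 422.5002, 239.8155],
       [  0.    ,   0.    ,   1.    ]]), 'T': array([[ 0.3195, -0.9088, -0.2685,  0.2277],
       [-0.9476, -0.3071, -0.0881, -0.4505],
       [-0.0024,  0.2826, -0.9592,  0.3727],
       [ 0.    ,  0.    ,  0.    ,  1.    ]])} [ 0.1594 -0.4733  0.2385]
```

View pics/c1.png

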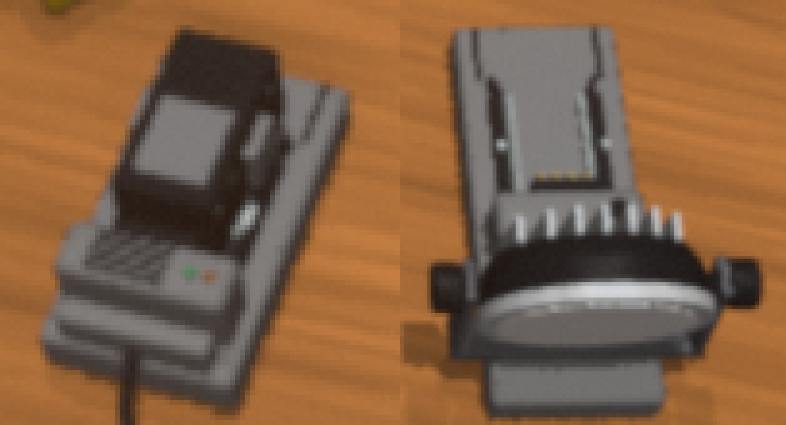

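The crop shows a black pack with a grey top plate, a grey side button and a steel catch, latched on the grey charger with its cable on the far side, so this is the target. Both holders slide in away from the robot. I'll cast the deck edges for rough headings.

```bash
python3 - <<'E'
from h import *
m=bot.camera_model("scene")
def C(p):return (210+p[0]/5,205+p[1]/5)
def L(p):return (390+(p[0]-400)/3.86,260+p[1]/3.864)
for n,f,a,b in [("ch R edge",C,(350,92),(240,402)),("lamp R",L,(612,30),(640,190)),("lamp L",L,(455,32),(470,240)),("lamp back",L,(455,32),(612,30))]:
    A=onz(m,f(a),.03);B=onz(m,f(b),.03);d=B-A;print(n,A,B,np.linalg.norm(d),np.degrees(np.arctan2(d[1],d[0])))
E
python3 -m jog '[[[0.03,0.03,0,0,0,-7,0],[0.06,0.06,0,0,0,-14,0],[0.09,0.09,0,0,0,-14,0]]]'
python3 -c "
from h import *
print(bot.get_obs())"
```

```text
ch R edge [ 0.45  -0.127  0.03 ] [ 0.6186 -0.1249  0.03  ] 0.16857371747817837 0.6870150053497324
lamp R [0.4701 0.2602 0.03  ] [0.5668 0.2906 0.03  ] 0.10138352271076852 17.419362680160642
lamp L [0.4945 0.1739 0.03  ] [0.6204 0.2063 0.03  ] 0.13006687749010534 14.408136877224035
lamp back [0.4945 0.1739 0.03  ] [0.4701 0.2602 0.03  ] 0.08969161422425288 105.75551580471969
clock: 0.35
eef_pos: [0.2422, -0.3907, 0.2386]
tool_rot: [0.999, 0.037, -0.0, -0.0]
ft_force: [1.0, -0.4, 0.5]
grip_width: 0.0856
{'clock': 0.35, 'joint_pos': array([-1.0157,  0.1619, -0.0958,  1.3141, -0.0001,  2.0526]), 'joint_vel': array([ 1.0669, -0.2752, -0.3283, -0.0662,  0.0109,  1.1963]), 'tau': array([ -5.997 , -33.1276,  24.9915,   0.497 ,  -0.1883,  -0.5882]), 'eef_pos': array([ 0.2422, -0.3907,  0.2386]), 'tool_rot': array([ 0.9993,  0.0366, -0.0003, -0.0004]), 'ft_force': array([ 0.9592, -0.4034,  0.4817]), 'ft_torque': array([-0.0649, -0.0944, -0.003 ]), 'grip_width': 0.08560971190949486}
```

```bash
python3 -m jog '[[[0.02,0.02,0,0,0,7,0],[0.05,0.04,0,0,0,14,0],[0.08,0.06,0,0,0,21,0],[0.11,0.08,0,0,0,28,0],[0.14,0.10,0,0,0,35,0],[0.17,0.12,0,0,0,42,0],[0.20,0.14,0,0,0,49,0],[0.22,0.16,0,0,0,56,0],[0.24,0.18,0,0,0,63,0],[0.25,0.20,0,0,0,70,0]]]'
python3 -m jog '[[[0.01,0.01,0,0,0,7,0],[0.015,0.012,0,0,0,14,0],[0.015,0.012,0,0,0,21,0],[0.015,0.012,0,0,0,28,0],[0.015,0.012,0,0,0,35,0],[0.015,0.012,0,0,0,42,0],[0.015,0.012,0,0,0,49,0],[0.015,0.012,0,0,0,56,0],[0.015,0.012,0,0,0,63,0],[0.015,0.012,0,0,0,70,0]]]'
python3 -m jog '[[[0,0,0,0,0,7,0],[0,0,0,0,0,14,0],[0,0,0,0,0,21,0],[0,0,0,0,0,28,0],[0,0,0,0,0,35,0],[0,0,0,0,0,36,0],[0,0,0,0,0,36,0],[0,0,0,0,0,36,0]]]'
cat > look.py <<'E'
from h import *
import sys,pickle
n=sys.argv[1];o=bot.get_obs();m=bot.camera_model("wrist");I=bot.camera("wrist")
cv2.imwrite(f"pics/{n}.png",I);pickle.dump((o,m),open(f"pics/{n}.pkl","wb"))
R=m["T"][:3,:3];print(o["clock"],o["eef_pos"],o["tool_rot"],m["T"][:3,3],o["joint_pos"])
E
python3 look.py w1
```

```text
clock: 1.18
eef_pos: [0.4941, -0.1898, 0.2384]
tool_rot: [0.793, 0.609, 0.0, -0.0]
ft_force: [1.4, 0.2, -0.7]
grip_width: 0.0855
clock: 2.02
eef_pos: [0.5069, -0.1791, 0.2387]
tool_rot: [0.301, 0.954, 0.0, -0.001]
ft_force: [-0.4, -0.2, -0.2]
grip_width: 0.085
clock: 2.68
eef_pos: [0.5071, -0.1792, 0.239]
tool_rot: [-0.004, 1.0, 0.0, -0.0]
ft_force: [-0.5, 0.1, 0.1]
grip_width: 0.0855
2.6833 [ 0.5071 -0.1792  0.239 ] [-0.0041  1.      0.0001 -0.0003] [ 0.4361 -0.1795  0.3732] [-0.3396  0.3166  0.1071  1.3619  0.     -0.3478]
```

View pics/w1.png

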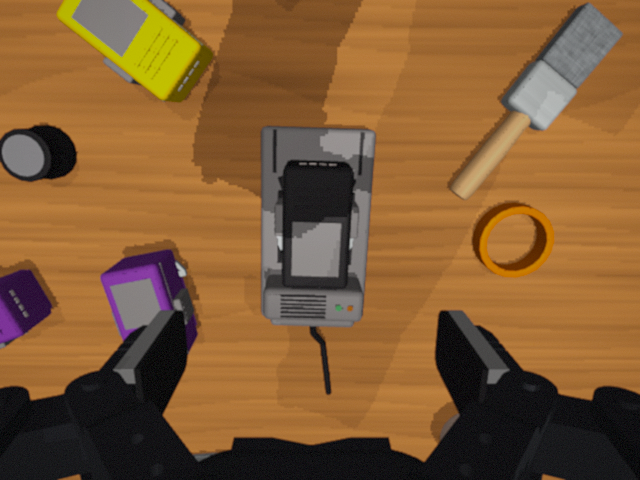

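```bash
python3 - <<'E'
from h import *
import pickle
o,m=pickle.load(open("pics/w1.pkl","rb"))
I=cv2.imread("pics/w1.png")
cv2.imwrite("pics/c2.png",cv2.resize(I[115:335,250:390],(509,800)[::1],interpolation=3)[:600] if 0 else cv2.resize(I[120:330,245:395],(428,600),interpolation=3))
for n,p,z in [("deckRL",(262,127),.03),("deckRR",(375,129),.03),("deckL2",(263,285),.03),("deckR2",(364,290),.03),("packFL",(284,287),.086),("packFR",(350,289),.086),("packRL",(286,163),.086),("packRR",(353,165),.086)]:print(n,onz(m,p,z))
E
```

```text
deckRL [ 0.4441 -0.2177  0.03  ]
deckRR [ 0.4449 -0.1289  0.03  ]
deckL2 [ 0.5774 -0.2199  0.03  ]
deckR2 [ 0.5814 -0.1315  0.03  ]
packFL [ 0.5558 -0.198   0.086 ]
packFR [ 0.557  -0.1497  0.086 ]
packRL [ 0.4661 -0.1958  0.086 ]
packRR [ 0.467  -0.1507  0.086 ]
```

View pics/c2.png

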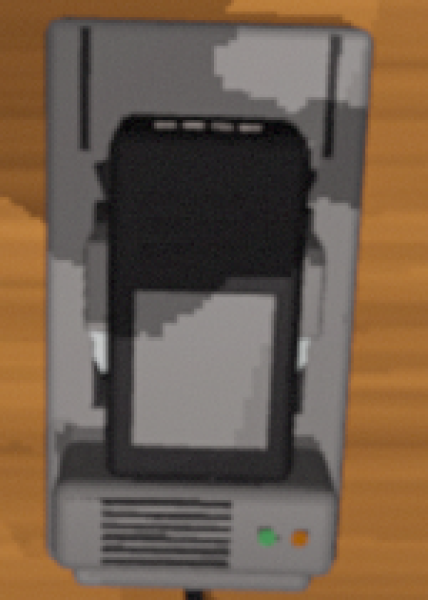

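The pack sits square on the charger. I measure its length at 90 mm and the deck at 89 mm wide, against 92. Its heading is about -0.8° and the grip point is at about (0.509, -0.174). I'll descend.

```bash
python3 -m jog '[[[0.003,0.005,-0.04,0,0,-1.3,0],[0.003,0.005,-0.08,0,0,-1.3,0],[0.003,0.005,-0.11,0,0,-1.3,0],[0.003,0.005,-0.13,0,0,-1.3,0],[0.003,0.005,-0.13,0,0,-1.3,0],[0.003,0.005,-0.13,0,0,-1.3,0]]]'
python3 look.py w2; python3 - <<'E'
from h import *
cv2.imwrite("pics/s2.png",cv2.resize(bot.camera("side")[200:330,240:440],(800,520),interpolation=3))
E
```

```text
clock: 3.23
eef_pos: [0.5094, -0.1739, 0.1085]
tool_rot: [0.006, 1.0, 0.0, -0.001]
ft_force: [-0.2, -0.5, 0.5]
grip_width: 0.0857
3.2333 [ 0.5094 -0.1739  0.1085] [ 0.0065  1.      0.0005 -0.0014] [ 0.4387 -0.1729  0.2429] [-0.329   0.4087 -0.1125  1.0525  0.     -0.316 ]
```

View pics/w2.png

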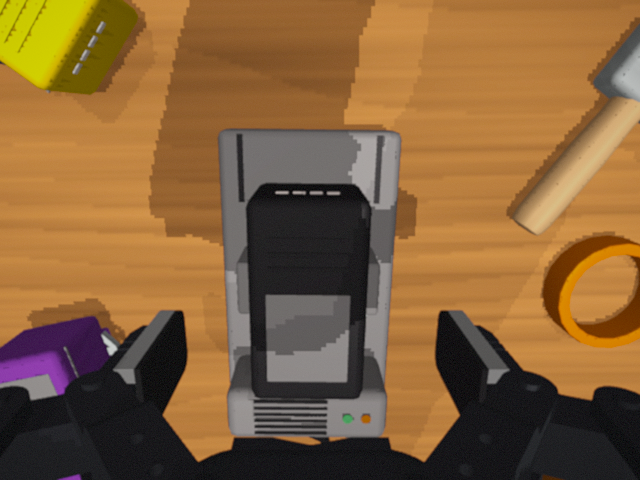

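```bash
python3 - <<'E'
from h import *
import pickle
o,m=pickle.load(open("pics/w2.pkl","rb"))
for n,p,z in [("deckRL",(220,131),.03),("deckRR",(400,133),.03),("packFL",(252,396),.086),("packFR",(362,397),.086),("packRL",(249,200),.086),("packRR",(370,201),.086),("packRearMid",(308,186),.086),("btnL rear",(240,250),.066),("btnL fr",(243,312),.066),("btnR rear",(379,250),.066)]:print(n,onz(m,p,z))
E
```

```text
deckRL [ 0.4444 -0.217   0.03  ]
deckRR [ 0.4464 -0.1291  0.03  ]
packFL [ 0.554  -0.1996  0.086 ]
packFR [ 0.5552 -0.152   0.086 ]
packRL [ 0.4681 -0.1963  0.086 ]
packRR [ 0.4691 -0.1508  0.086 ]
packRearMid [ 0.4631 -0.1741  0.086 ]
btnL rear [ 0.4941 -0.2045  0.066 ]
btnL fr [ 0.5238 -0.2048  0.066 ]
btnR rear [ 0.4948 -0.1435  0.066 ]
```

```bash
python3 -m jog '[[[-0.001,0,-0.03,0,0,-0.5,0],[-0.001,0,-0.05,0,0,-0.5,0],[-0.001,0,-0.051,0,0,-0.5,0],[-0.001,0,-0.051,0,0,-0.5,0]]]'
python3 -m jog '[[[0,0,0,0,0,0,120],[0,0,0,0,0,0,255],[0,0,0,0,0,0,255],[0,0,0,0,0,0,255],[0,0,0,0,0,0,255],[0,0,0,0,0,0,255],[0,0,0,0,0,0,255]]]'
```

```text
clock: 3.67
eef_pos: [0.5096, -0.1743, 0.0592]
tool_rot: [0.011, 1.0, -0.0, 0.0]
ft_force: [0.8, 0.4, 0.5]
grip_width: 0.0853
clock: 4.25
eef_pos: [0.5104, -0.1751, 0.0606]
tool_rot: [0.011, 1.0, -0.001, 0.002]
ft_force: [-1.3, -0.9, 7.0]
grip_width: 0.0485
```

```bash
python3 -m jog '[[[-0.001,0,0.0,0,0,0,255],[-0.003,0,0.0,0,0,0,255],[-0.006,0,0,0,0,0,255],[-0.009,0,0,0,0,0,255],[-0.012,0,0,0,0,0,255]]]'
```

```text
clock: 4.67
eef_pos: [0.5002, -0.1749, 0.0606]
tool_rot: [0.01, 1.0, -0.001, 0.003]
ft_force: [3.6, -0.5, 7.1]
grip_width: 0.0483
```

```bash
python3 -m jog '[[[-0.005,0,0.0,0,0,0,255],[-0.011,0,0.0,0,0,0,255],[-0.018,0,0,0,0,0,255],[-0.025,0.001,0,0,0,0,255],[-0.032,0.001,0,0,0,0,255],[-0.039,0.001,0,0,0,0,255],[-0.046,0.001,0,0,0,0,255],[-0.053,0.001,0,0,0,0,255],[-0.058,0.001,0,0,0,0,255],[-0.060,0.001,0,0,0,0,255]]]'; python3 look.py w3
```

```text
clock: 5.5
eef_pos: [0.4397, -0.1739, 0.0605]
tool_rot: [0.01, 1.0, -0.001, 0.003]
ft_force: [3.2, 0.3, 5.3]
grip_width: 0.048
5.5 [ 0.4397 -0.1739  0.0605] [ 0.0104  0.9999 -0.0007  0.0034] [ 0.3678 -0.172   0.1941] [-0.3773  0.3451 -0.3599  0.859   0.0011 -0.3566]
```

View pics/w3.png

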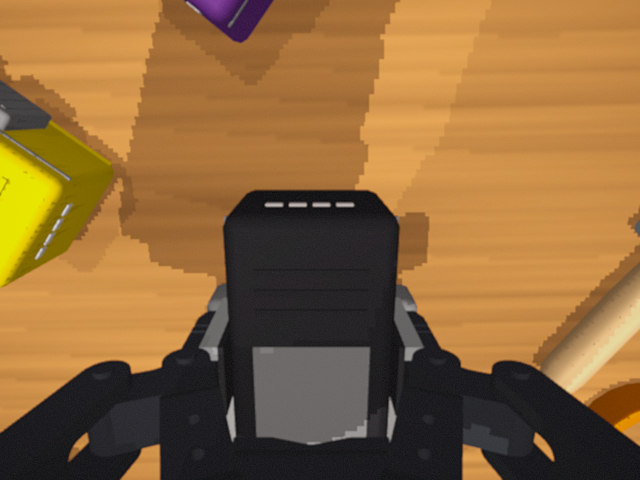

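The pack came off cleanly with both buttons pressed (opening 48 mm). It has moved 71 mm back and is clear of the rails. I'll lift it and carry it above the lamp to look there.

```bash
python3 -m jog '[[[0,0,0.01,0,0,0,255],[0,0,0.03,0,0,0,255],[0,0,0.06,0,0,0,255],[0,0,0.09,0,0,0,255],[0,0.01,0.12,0,0,0,255],[0,0.03,0.15,0,0,2,255],[0,0.06,0.17,0,0,4,255],[0,0.09,0.18,0,0,6,255],[0,0.12,0.19,0,0,8,255],[0,0.15,0.19,0,0,10,255]]]'
python3 -m jog '[[[0.01,0.03,0,0,0,2,255],[0.02,0.06,0,0,0,4,255],[0.04,0.09,0,0,0,6,255],[0.06,0.12,0,0,0,6,255],[0.08,0.15,0,0,0,6,255],[0.10,0.18,0,0,0,6,255],[0.12,0.21,0,0,0,6,255],[0.13,0.24,0,0,0,6,255],[0.134,0.265,0,0,0,6,255],[0.134,0.265,0,0,0,6,255]]]'
python3 -m jog '[[[0,0,0,0,0,0,255],[0,0,0,0,0,0,255]]]'
python3 look.py w4
```

```text
clock: 6.38
eef_pos: [0.4372, -0.022, 0.2498]
tool_rot: [-0.077, 0.997, -0.0, 0.001]
ft_force: [1.3, -0.8, -4.9]
grip_width: 0.0484
clock: 7.22
eef_pos: [0.5707, 0.2468, 0.2454]
tool_rot: [-0.132, 0.991, 0.001, -0.002]
ft_force: [1.0, 0.8, -5.4]
grip_width: 0.0484
clock: 7.38
eef_pos: [0.5702, 0.2412, 0.2468]
tool_rot: [-0.129, 0.992, -0.001, -0.002]
ft_force: [0.7, -0.4, -5.3]
grip_width: 0.0481
7.3833 [0.5702 0.2412 0.2468] [-0.129   0.9916 -0.0007 -0.0018] [0.502  0.2235 0.3812] [ 0.4005  0.4864  0.3813  1.4695 -0.0005  0.1417]
```

View pics/w4.png

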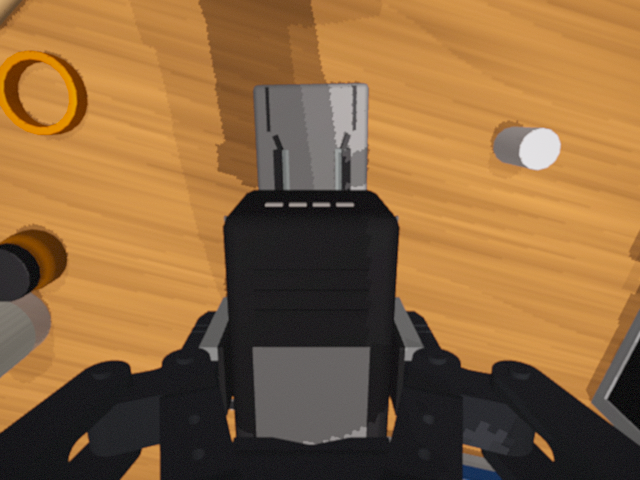

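```bash
python3 - <<'E'
from h import *
import pickle
I=cv2.imread("pics/w4.png");o,m=pickle.load(open("pics/w4.pkl","rb"))
cv2.imwrite("pics/c4.png",cv2.resize(I[75:195,245:380],(675,600),interpolation=3))
S=cv2.cvtColor(I,cv2.COLOR_BGR2HSV)[:,:,1]
L=[];R=[]
for r in range(95,186,6):
    g=np.where(S[r,245:380]<90)[0]+245
    L.append((g[0]-.5,r));R.append((g[-1]+.5,r))
T=[(c,np.where(S[60:120,c]<90)[0][0]+60-.5) for c in range(265,362,8)]
for n,P in(("L",L),("R",R),("rear",T)):
    W=np.array([onz(m,p,.03)[:2] for p in P]); 
    vx,vy,x0,y0=cv2.fitLine(W.astype(np.float32),cv2.DIST_HUBER,0,1e-4,1e-4).ravel()
    print(n,W[0],W[-1],np.degrees(np.arctan2(vy,vx)),x0,y0)
E
```

```text
L [0.4966 0.1751] [0.5651 0.194 ] 15.5965395 0.53024745 0.18440406
R [0.4734 0.2627] [0.5418 0.2819] 15.941346 0.49840644 0.26937732
rear [0.4867 0.1821] [0.466  0.2543] -73.93807 0.47666964 0.2176499
```

View pics/c4.png

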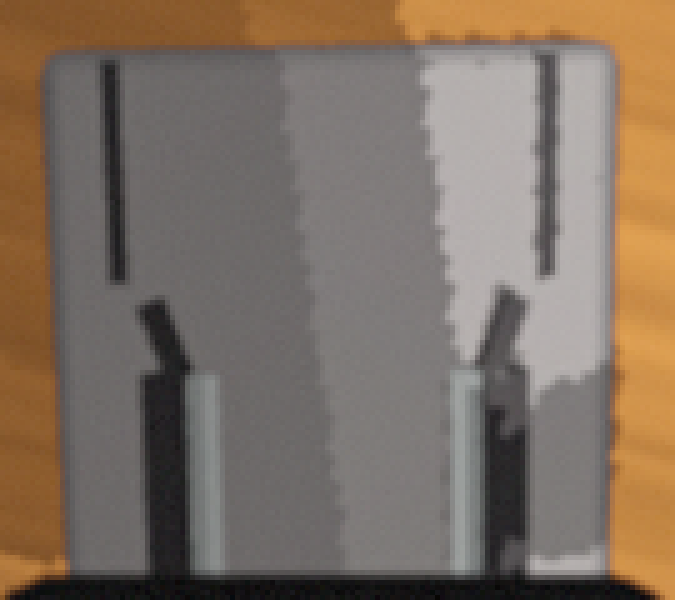

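The lamp heading is about 15.8° and its centreline origin about (0.544, 0.2356). The deck measures 90.6 mm wide, against 92. The apron, flared mouth and rails are clear at the top of the crop. I'll go behind the mouth and then down.

```bash
python3 -m jog '[[[-0.03,-0.008,0,0,0,1,255],[-0.06,-0.016,0,0,0,1,255],[-0.09,-0.025,0,0,0,1,255],[-0.105,-0.0285,-0.02,0,0,1,255],[-0.105,-0.0285,-0.055,0,0,1,255],[-0.105,-0.0285,-0.09,0,0,1,255],[-0.105,-0.0285,-0.12,0,0,1,255],[-0.105,-0.0285,-0.15,0,0,1,255],[-0.105,-0.0285,-0.165,0,0,1,255],[-0.105,-0.0285,-0.165,0,0,1,255]]]'
python3 -m jog '[[[0,0,0,0,0,0,255],[0,0,0,0,0,0,255]]]'
```

```text
clock: 8.27
eef_pos: [0.4627, 0.2104, 0.0797]
tool_rot: [-0.137, 0.991, -0.001, -0.004]
ft_force: [-1.0, 0.0, -5.0]
grip_width: 0.0484
clock: 8.43
eef_pos: [0.4674, 0.2131, 0.085]
tool_rot: [-0.137, 0.991, 0.0, 0.001]
ft_force: [0.2, -0.0, -5.6]
grip_width: 0.0481
```

```bash
python3 -m jog '[[[-0.0025,-0.0006,-0.008,0,0,0,255],[-0.0025,-0.0006,-0.016,0,0,0,255],[-0.0025,-0.0006,-0.020,0,0,0,255],[-0.0025,-0.0006,-0.022,0,0,0,255],[-0.0025,-0.0006,-0.022,0,0,0,255],[-0.0025,-0.0006,-0.022,0,0,0,255]]]'
python3 look.py w5;python3 - <<'E'
from h import *
cv2.imwrite("pics/s5.png",cv2.resize(bot.camera("side")[160:240,270:390],(800,533),interpolation=3))
E
```

```text
clock: 8.93
eef_pos: [0.4638, 0.2128, 0.0613]
tool_rot: [-0.138, 0.99, 0.0, 0.0]
ft_force: [-1.0, -0.3, -4.0]
grip_width: 0.0481
8.9333 [0.4638 0.2128 0.0613] [-0.1376  0.9905  0.      0.    ] [0.3955 0.1936 0.1954] [ 0.4301  0.4108 -0.2527  0.9072  0.      0.1541]
```

View pics/s5.png

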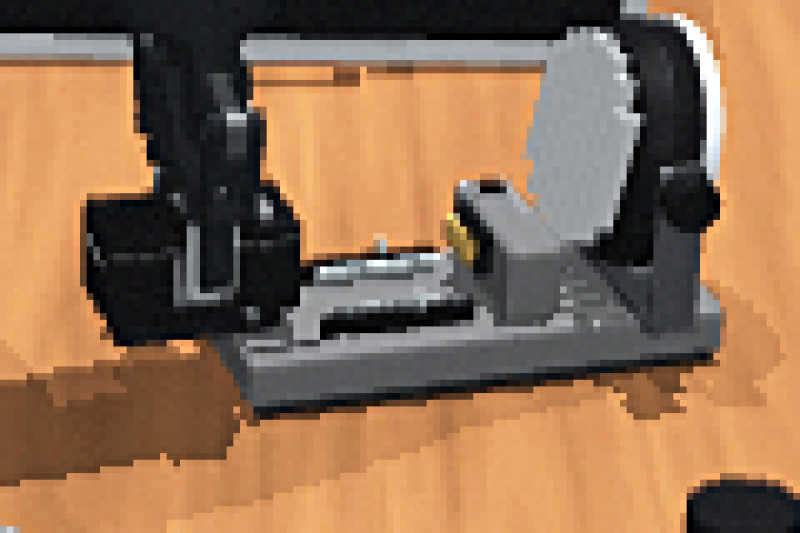

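```bash
python3 -m jog '[[[0.004,0.001,0,0,0,0,255],[0.008,0.002,0,0,0,0,255],[0.012,0.0033,0,0,0,0,255],[0.0165,0.0045,0,0,0,0,255],[0.0165,0.0045,0,0,0,0,255]]]'
python3 -m jog '[[[0.003,0.0008,0,0,0,0,255],[0.006,0.0017,0,0,0,0,255],[0.008,0.0023,0,0,0,0,255],[0.008,0.0023,0,0,0,0,255]]]'
```

```text
clock: 9.45
eef_pos: [0.4819, 0.2177, 0.0615]
tool_rot: [-0.137, 0.991, 0.0, 0.001]
ft_force: [0.6, 1.2, -3.7]
grip_width: 0.0481
clock: 9.78
eef_pos: [0.4889, 0.2197, 0.0613]
tool_rot: [-0.137, 0.991, 0.0, 0.0]
ft_force: [-0.0, 0.0, -4.4]
grip_width: 0.048
```

```bash
python3 -m jog '[[[0.004,0.0011,0,0,0,0,255],[0.008,0.0023,0,0,0,0,255],[0.012,0.0034,0,0,0,0,255],[0.016,0.0045,0,0,0,0,255],[0.016,0.0045,0,0,0,0,255]]]'
python3 -m jog '[[[0.004,0.0011,0,0,0,0,255],[0.008,0.0023,0,0,0,0,255],[0.010,0.0028,0,0,0,0,255],[0.010,0.0028,0,0,0,0,255]]]'
```

```text
clock: 10.2
eef_pos: [0.5056, 0.2244, 0.0615]
tool_rot: [-0.137, 0.991, 0.0, 0.001]
ft_force: [1.1, 0.8, -4.9]
grip_width: 0.0483
clock: 10.53
eef_pos: [0.515, 0.227, 0.0614]
tool_rot: [-0.137, 0.991, 0.0, 0.0]
ft_force: [0.6, 0.0, -5.0]
grip_width: 0.0485
```

```bash
python3 -m jog '[[[0,0,0,0,0,0,120],[0,0,0,0,0,0,0],[0,0,0,0,0,0,0],[0,0,0,0,0,0,0],[0,0,0,0,0,0,0],[0,0,0,0,0,0,0]]]'
python3 -m jog '[[[0,0,0.02,0,0,0,0],[0,0,0.05,0,0,0,0],[0,0,0.08,0,0,0,0],[0,0,0.09,0,0,0,0],[-0.02,-0.0057,0.09,0,0,0,100],[-0.05,-0.014,0.09,0,0,0,200],[-0.068,-0.019,0.09,0,0,0,255],[-0.068,-0.019,0.09,0,0,0,255],[-0.068,-0.019,0.09,0,0,0,255]]]'; python3 look.py w6
```

```text
clock: 11.03
eef_pos: [0.5148, 0.227, 0.0621]
tool_rot: [-0.138, 0.99, 0.0, 0.001]
ft_force: [-0.0, 0.0, -0.1]
grip_width: 0.0854
clock: 11.78
eef_pos: [0.4457, 0.2077, 0.1516]
tool_rot: [-0.138, 0.99, 0.0, 0.0]
ft_force: [0.2, -0.3, 0.7]
grip_width: 0.0256
11.7833 [0.4457 0.2077 0.1516] [-0.1377  0.9905  0.0001  0.0004] [0.3773 0.1884 0.2857] [ 0.436   0.2813 -0.1773  1.1114 -0.      0.1598]
```

View pics/w6.png

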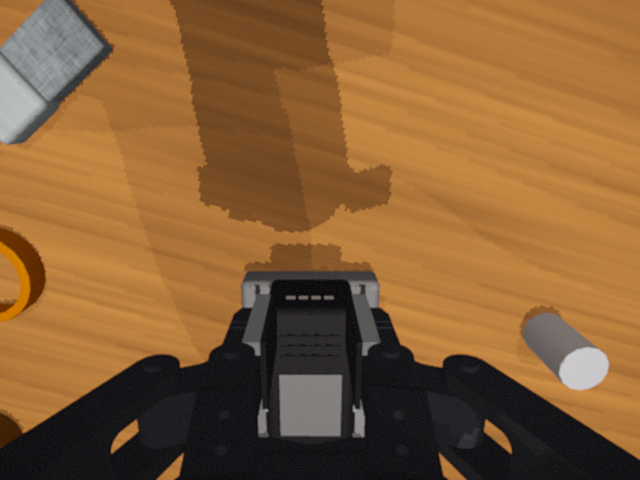

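```bash
python3 -m jog '[[[0,0,-0.02,0,0,0,255],[0,0,-0.05,0,0,0,255],[0,0,-0.08,0,0,0,255],[0,0,-0.097,0,0,0,255],[0,0,-0.097,0,0,0,255],[0.005,0.0014,-0.097,0,0,0,255],[0.010,0.0028,-0.097,0,0,0,255],[0.013,0.0037,-0.097,0,0,0,255],[0.013,0.0037,-0.097,0,0,0,255]]]'
```

```text
clock: 12.58
eef_pos: [0.4618, 0.2125, 0.0559]
tool_rot: [-0.137, 0.991, 0.001, 0.002]
ft_force: [-0.7, 0.0, 0.3]
grip_width: -0.0
```

```bash
python3 -m jog '[[[0.003,0.0008,0,0,0,0,255],[0.006,0.0017,0,0,0,0,255],[0.009,0.0025,0,0,0,0,255],[0.011,0.0031,0,0,0,0,255],[0.011,0.0031,0,0,0,0,255]]]'
python3 -m jog '[[[0.002,0.0006,0,0,0,0,255],[0.004,0.0011,0,0,0,0,255],[0.006,0.0017,0,0,0,0,255],[0.006,0.0017,0,0,0,0,255]]]'
```

```text
clock: 13.0
eef_pos: [0.4713, 0.215, 0.0551]
tool_rot: [-0.137, 0.991, 0.0, 0.001]
ft_force: [-1.3, -1.5, 5.8]
grip_width: 0.0
clock: 13.33
eef_pos: [0.4755, 0.216, 0.0551]
tool_rot: [-0.138, 0.99, -0.0, -0.001]
ft_force: [-4.4, -2.1, 9.1]
grip_width: 0.0001
```

```bash
python3 look.py w7;python3 - <<'E'
from h import *
a=cv2.resize(bot.camera("side")[160:240,270:390],(800,533),interpolation=3)
I=cv2.imread("pics/w7.png")
cv2.imwrite("pics/s7.png",np.hstack([cv2.resize(a,(480,320)),cv2.resize(I[:,80:560],(320,320))]))
E
```

```text
13.3333 [0.4755 0.216  0.0551] [-0.1375  0.9905 -0.0001 -0.0007] [0.4074 0.1969 0.1893] [ 0.4263  0.4395 -0.2252  0.9075  0.0002  0.1503]
```

View pics/s7.png

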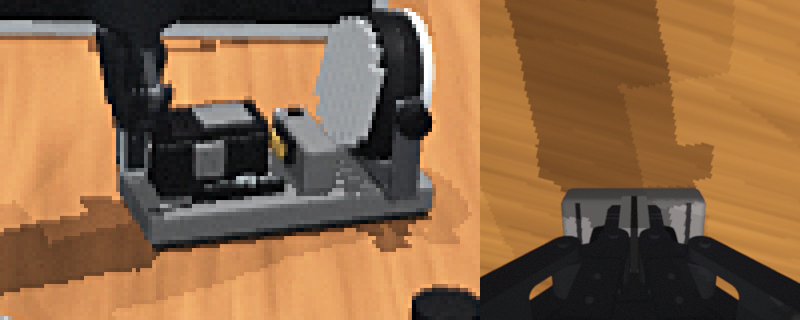

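```bash
python3 -m jog '[[[0.001,0.0003,0.001,0,0,0,255],[0.002,0.0006,0.002,0,0,0,255],[0.003,0.0009,0.002,0,0,0,255],[0.003,0.0009,0.002,0,0,0,255]]]'
python3 -m jog '[[[0.002,0.0006,0,0,0,0,255],[0.004,0.0011,0,0,0,0,255],[0.004,0.0011,0,0,0,0,255]]]'
```

```text
clock: 13.77
eef_pos: [0.4762, 0.2162, 0.0552]
tool_rot: [-0.138, 0.99, -0.001, -0.003]
ft_force: [-7.0, -1.6, 2.8]
grip_width: -0.0002
clock: 14.02
eef_pos: [0.4792, 0.2169, 0.0552]
tool_rot: [-0.138, 0.99, -0.001, -0.004]
ft_force: [-9.1, -2.5, 5.7]
grip_width: 0.0001
```

```bash
python3 -m jog '[[[0.002,0.0006,0.0005,0,0,0,255],[0.004,0.0011,0.0005,0,0,0,255],[0.004,0.0011,0.0005,0,0,0,255]]]'
python3 -m jog '[[[0.002,0.0006,0.0005,0,0,0,255],[0.004,0.0011,0.0005,0,0,0,255],[0.004,0.0011,0.0005,0,0,0,255]]]'
```

```text
clock: 14.27
eef_pos: [0.4836, 0.2181, 0.0555]
tool_rot: [-0.138, 0.99, -0.001, -0.004]
ft_force: [-5.3, -1.6, 1.1]
grip_width: -0.0001
clock: 14.52
eef_pos: [0.4858, 0.2186, 0.0554]
tool_rot: [-0.138, 0.99, -0.001, -0.006]
ft_force: [-10.9, -3.0, 3.7]
grip_width: -0.0
```

```bash
python3 -m jog '[[[0.001,0.0003,0,0,0,0,255],[0.002,0.0006,0,0,0,0,255],[0.003,0.0008,0,0,0,0,255],[0.003,0.0008,0,0,0,0,255]]]'
python3 -m jog '[[[0.001,0.0003,0.0005,0,0,0,255],[0.002,0.0006,0.0005,0,0,0,255],[0.002,0.0006,0.0005,0,0,0,255]]]'
```

```text
clock: 14.85
eef_pos: [0.4868, 0.2188, 0.0554]
tool_rot: [-0.138, 0.99, -0.001, -0.008]
ft_force: [-15.6, -4.6, 7.8]
grip_width: -0.0001
clock: 15.1
eef_pos: [0.4893, 0.2195, 0.0555]
tool_rot: [-0.138, 0.99, -0.001, -0.007]
ft_force: [-14.1, -4.5, 4.5]
grip_width: -0.0
```

```bash
python3 -m jog '[[[0.001,0.0003,0.0003,0,0,0,255],[0.002,0.0006,0.0003,0,0,0,255],[0.002,0.0006,0.0003,0,0,0,255]]]'
python3 -m jog '[[[0.001,0.0003,0.0003,0,0,0,255],[0.0015,0.0004,0.0003,0,0,0,255],[0.0015,0.0004,0.0003,0,0,0,255]]]'
```

```text
clock: 15.35
eef_pos: [0.4899, 0.2197, 0.0555]
tool_rot: [-0.138, 0.99, -0.002, -0.009]
ft_force: [-16.4, -4.6, 6.0]
grip_width: 0.0002
clock: 15.6
eef_pos: [0.4905, 0.2199, 0.0555]
tool_rot: [-0.138, 0.99, -0.002, -0.01]
ft_force: [-18.5, -4.5, 6.1]
grip_width: 0.0001
```

```bash
python3 -m jog '[[[0.001,0.0003,0.0003,0,0,0,255],[0.002,0.0006,0.0003,0,0,0,255],[0.002,0.0006,0.0003,0,0,0,255]]]'
python3 -m jog '[[[0.001,0.0003,0.0003,0,0,0,255],[0.002,0.0006,0.0003,0,0,0,255],[0.002,0.0006,0.0003,0,0,0,255]]]'
```

```text
clock: 15.85
eef_pos: [0.4905, 0.2198, 0.0555]
tool_rot: [-0.138, 0.99, -0.002, -0.012]
ft_force: [-22.8, -6.1, 9.9]
grip_width: -0.0001
clock: 16.1
eef_pos: [0.4904, 0.2198, 0.0555]
tool_rot: [-0.138, 0.99, -0.002, -0.014]
ft_force: [-26.9, -6.5, 12.5]
grip_width: -0.0001
```

Motion stopped at pack x ≈ 0 while the force rose to 28 N, so the pack is against the end stop. I'll back off, then look from above.

```bash
python3 -m jog '[[[-0.008,-0.0023,0,0,0,0,255],[-0.016,-0.0045,0,0,0,0,255],[-0.03,-0.008,0.0,0,0,0,255],[-0.04,-0.011,0.02,0,0,0,255],[-0.04,-0.011,0.06,0,0,0,200],[-0.04,-0.011,0.10,0,0,0,100],[-0.02,-0.006,0.14,0,0,0,0],[0.01,0.003,0.17,0,0,0,0],[0.04,0.011,0.17,0,0,0,0],[0.04,0.011,0.17,0,0,0,0]]]'
python3 -m jog '[[[0.02,0.006,0,0,0,0,0],[0.02,0.006,0,0,0,0,0],[0.02,0.006,0,0,0,0,0]]]'
python3 look.py w8; python3 - <<'E'
from h import *
I=cv2.imread("pics/w8.png");cv2.imwrite("pics/c8.png",cv2.resize(I[90:390,210:410],(400,600),interpolation=3))
E
```

```text
clock: 16.93
eef_pos: [0.5512, 0.2374, 0.2312]
tool_rot: [-0.137, 0.991, 0.001, 0.006]
ft_force: [0.1, 0.2, -1.5]
grip_width: 0.0722
clock: 17.18
eef_pos: [0.5643, 0.2411, 0.2281]
tool_rot: [-0.137, 0.991, -0.0, -0.0]
ft_force: [-0.3, -0.5, -0.9]
grip_width: 0.0858
17.1833 [0.5643 0.2411 0.2281] [-0.1374  0.9905 -0.0001 -0.0001] [0.496  0.222  0.3623] [ 0.4039  0.476   0.3169  1.412  -0.0001  0.1283]
```

No more pictures can be viewed, so I'll check by numbers. I'll compare the pack's position in the lamp's frame with its latched position in the charger's frame, using the same features and method.

```bash
python3 - <<'E'
from h import *
import pickle
def run(n,O,h):
    I=cv2.imread(f"pics/{n}.png");o,m=pickle.load(open(f"pics/{n}.pkl","rb"))
    u=np.array([np.cos(h),np.sin(h)]);v=np.array([-u[1],u[0]])
    xs=np.arange(-.1,.06,.0005)
    def prof(lat,z):
        P=np.array([proj(m,[*(O+x*u+lat*v),z]) for x in xs],np.float32)
        return cv2.remap(I,P[:,0].copy(),P[:,1].copy(),1)[:,0]
    for z in(.03,.086):
        R=[]
        for lat in (-.012,-.006,0,.006,.012):
            c=cv2.cvtColor(prof(lat,z)[:,None],cv2.COLOR_BGR2HSV)[:,0].astype(float)
            if z==.03: R.append(xs[np.where(c[:,1]<90)[0][0]])
            else:
                k=np.where((c[:,2]<60)&(c[:,1]<120))[0]; g=np.where((c[:,2]>85)&(c[:,1]<90)&(xs>-.02))[0]
                R.append((xs[k[0]],xs[g[0]],xs[g[np.where(np.diff(g)>1)[0][0]]] if (np.diff(g)>1).any() else xs[g[-1]]))
        print(n,z,np.median(R,0)*1000)
    # lateral saturation/value profile across the buttons at z=.066
    ls=np.arange(-.05,.0501,.001)
    P=np.array([proj(m,[*(O-.004*u+l*v),.066]) for l in ls],np.float32)
    q=cv2.remap(I,P[:,0].copy(),P[:,1].copy(),1)[:,0]
    print(' '.join(f"{int(l*1000+(.5 if l>0 else -.5))}:{a}" for l,a in zip(ls,q.max(1)) if .018<abs(l)<.045))
run("w1",np.array([.5145,-.1746]),np.radians(-1.2))
run("w2",np.array([.5145,-.1746]),np.radians(-1.2))
run("w8",np.array([.544,.2356]),np.radians(15.8))
E
```

```text
w1 0.03 -69.99999999999999
w1 0.086 [-50.   -7.   32.5]
-44:159 -43:159 -42:135 -41:114 -40:130 -39:142 -38:144 -37:144 -36:144 -35:144 -34:145 -33:145 -32:128 -31:95 -30:96 -29:98 -28:97 -27:98 -26:74 -25:27 -24:24 -23:29 -22:28 -21:27 -20:29 -19:27 18:58 19:56 20:56 21:54 22:51 23:40 24:27 25:56 26:125 27:137 28:137 29:136 30:123 31:118 32:130 33:135 34:136 35:135 36:134 37:128 38:116 39:121 40:155 41:168 42:169 43:168 44:168
w2 0.03 -69.99999999999999
w2 0.086 [-52.   -7.   32.5]
-44:180 -43:180 -42:180 -41:180 -40:180 -39:181 -38:159 -37:127 -36:140 -35:145 -34:147 -33:141 -32:106 -31:112 -30:112 -29:113 -28:113 -27:51 -26:24 -25:32 -24:35 -23:34 -22:35 -21:36 -20:36 -19:33 18:25 19:24 20:30 21:28 22:29 23:24 24:22 25:23 26:40 27:95 28:97 29:97 30:95 31:94 32:146 33:151 34:151 35:145 36:128 37:138 38:171 39:172 40:174 41:176 42:175 43:176 44:175
w8 0.03 -69.49999999999997
w8 0.086 [-45.5  -6.5  33. ]
-44:120 -43:122 -42:122 -41:109 -40:81 -39:88 -38:94 -37:97 -36:95 -35:96 -34:96 -33:94 -32:86 -31:91 -30:94 -29:96 -28:94 -27:87 -26:51 -25:23 -24:24 -23:31 -22:30 -21:29 -20:29 -19:53 18:60 19:34 20:35 21:35 22:32 23:28 24:17 25:55 26:106 27:111 28:111 29:110 30:100 31:102 32:112 33:112 34:112 35:112 36:112 37:112 38:103 39:93 40:133 41:174 42:176 43:175 44:174
```

```bash
python3 -c "
from h import *
print(bot.get_obs()['clock'],bot.get_obs()['ft_force']); print(bot.job_done())"
```

```text
17.2333 [0.2295 0.3152 0.6975]
the job is handed in; nothing more can be done
None
```

The black pack is off the charger and home in the lamp, and I handed the job in at 17.2 s with the robot clear of everything. I squeezed both buttons, slid it straight back off the rails and started it about 30 mm into the lamp's rails. Then I let go of the buttons and pushed the rear with shut fingers until it stopped at about 28 N (limit 55 N).

**Last checks:**
- **Position:** The pack's top plate lies 63.0 to 102.5 mm from the lamp's rear edge, the same as when it was latched on the charger. It stayed there after I backed off, even though the sprung terminals push it back.
- **Buttons:** The brightness profile puts both buttons' outer edges at about ±31 mm, the same as at rest on the charger.
- **Not seen directly:** The 12-picture viewing limit stopped me seeing the last close crop, so the catches are confirmed by these measurements only. The force trace gave no distinct click; it rose from about 15 to 19 N and then hit the hard stop.
- **Vertical force while pushing:** I saw up to 12 N upward on the fingers. It eased after I raised the tool slightly, so I took it as pad friction on the pack's rear face.
- **Other objects:** Nothing suggested the arm touched anything else, but I did not measure the bystanders again afterwards.

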